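# Drive the stuck burr out of the sesame grinder

## Task

The grinder's steel burr is stuck in its bore. Take the drift rod from its wooden stand, find your way with it down through the off-centre hole in the gate on top of the grinder and gently press the burr out of the bottom so that it drops into the dish, then put the rod back upright in its stand. Never press harder than about 30 N (3 kg) with the rod, do not touch the burr with the fingers, and leave everything else on the counter where it stands.

Things in the scene. Friction and masses are not known exactly. Their poses are not given: they have to be found in the camera images.
- grinder: aluminium grinder body fixed upright on a dark steel stand, two legs 144 mm apart over all along its y axis (feet 170 mm). Origin: on the counter, on the bore's axis; z up. The body is a tube, 68 mm outside and 42 mm inside diameter, 60 to 130 mm above the counter, open below. A sprung brass lining grips the burr in its lowest 34 mm. On top lies the gate, 130 to 136 mm up
- gate_mid (a point): point on the gate's top face on the bore's axis, 136 mm up; axes as the grinder's. The gate: flat star-shaped steel turning plate, 60 to 85 mm across, locked, with one 18 mm round through hole. The hole is NOT at this point: its centre is 7.5 mm from it, in any direction, unmeasured; find it by feel or sight. The rod passes down freely. A pin stands 6 mm proud, 23 mm out, opposite the hole
- burr: the stuck burr: plain steel cylinder, 34 mm diameter, 28 mm tall, about 120 g, upright in the grinder's bore; origin at the centre of its underside, 62 to 68 mm above the counter at first. Friction holds it: a steady push of some 6 to 16 N down on its top, even off-centre, slides it; it falls free about when its top comes level with the body's lower end (60 mm above the counter)
- burr_center (a point): centre of the burr, 14 mm from either end face
- dish: small white ceramic dish standing loose under the grinder, 96 mm across the rim, 20 mm tall, floor 5 mm thick and about 70 mm across; origin at the centre of its underside
- rod: the drift rod, upright in its stand: steel shaft of 14 mm diameter with a 1 mm chamfer at the foot, topped by a square wooden handle 22 x 22 mm, sides along the rod's x and y axes; 150 mm long, 150 g. Origin at the centre of the foot, z along the rod to the handle, which spans 105 to 150 mm from the foot
- rod_tip (a point): centre of the rod's foot (same as the rod's origin)
- holder: the rod's stand: fixed dark wooden block 80 x 80 x 46 mm with one round blind hole of 19 mm diameter in the middle of its top, 40 mm deep, 2 mm chamfer; origin at the centre of its underside, z up. The foot of a rod standing in it is 6 mm above the counter
- tumbler: bystander: amber plastic drinking tumbler, 72 mm across, 105 mm tall; origin at the centre of its underside
- chilli_jar: bystander: chilli jar with steel lid, 68 mm across, 75 mm tall; origin at the centre of its underside
- shaker: bystander: small spice shaker, 44 mm across, 95 mm tall; origin at the centre of its underside
- cruet: bystander: dark sauce jar, 60 mm across, 85 mm tall; origin at the centre of its underside
- egg_board: bystander: low black wooden board, 70 x 210 x 18 mm, with three white eggs standing on it, 72 mm tall over all; origin at the centre of its underside
- spoon: bystander: metal spoon lying on the counter, 160 mm long

How it is judged (in metres and radians):
On the way, in this order (a step that is already met when the one before it is completed fails the run):
1. the rod's foot is through the gate, inside the grinder (z of rod_tip in the frame of grinder below 0.125 m and horizontal distance between rod_tip and grinder below 0.014 m and z of burr_center in the frame of grinder above 0.07 m), for 0.1 s.
2. the burr has been driven out below and lies in the dish (z of burr_center in the frame of dish below 0.03 m and horizontal distance between burr_center and dish below 0.03 m), for 0.1 s.
At the end, for the whole second after the job is handed in: The burr lies at rest in the dish (its centre within 30 mm of the dish's centre and less than 30 mm above its underside), the dish within 30 mm of where it stood; the rod stands at rest and upright (within 0.15 rad) in the hole of its stand, its foot within 6 mm of the hole's floor and axis (all of step 2 and linear speed of each of burr, rod below 0.02 m/s and distance of dish from where it was at the start of the episode below 0.03 m and horizontal distance between rod_tip and holder below 0.006 m and z of rod_tip in the frame of holder below 0.012 m and angle between rod's own z axis and vertical below 0.15 rad); the robot touches nothing.
It fails at once if the rod presses on the grinder (gate, bore) with more than 32 N (contact force between rod and grinder above 32 N).
It fails at once if the rod presses on the burr with more than 32 N (contact force between rod and burr above 32 N).
It fails at once if the fingers touch the burr (contact force between the fingers and burr above 0.5 N).
It fails at once if a bystander (tumbler, chilli jar, shaker, sauce jar, egg board or spoon) is moved more than 30 mm (distance of any of tumbler, chilli_jar, shaker, cruet, egg_board, spoon from where it was at the start of the episode above 0.03 m).
It also fails if it takes over 72 s, if anything falls off the work surface, if the arm or the gripper's body presses on something with over 40 N, if the wrist force passes 120 N, or if a joint passes its speed limit or range.

## Robot

A 7-joint arm with a two-finger parallel gripper is mounted at the origin on the work surface. World frame = base frame: x ahead of the robot, y to its left, z up, the work surface at z = 0. Lengths are in mm, angles in degrees, forces in N, time in s.
With the tool pointing down it reaches from about 350 to 900 mm from the base axis. Payload 7.2 kg.
Tool frame: the origin (TCP) lies at the very end of the fingers, on their centre line; the grasp point (between the pads) lies 19 mm behind it (r.pinch_z is the distance from the TCP to the grasp point, in mm); y points along the fingers, z is the direction in which the jaws open and shut, and the axes are right-handed (so a half turn about y gives the same grasp; the last joint's range is limited). The gripper opens to 88 mm and grips with 3 to 60 N. Pads are 20 mm wide; open, the fingers measure 115 mm over their backs; the gripper's body (75 mm by 178 mm) begins 61 mm behind the grasp point.
Start: joints at [62.441, 23.554, -0.728, 91.456, 0.321, 64.991, -4.71], TCP at [250.724, -572.509, 222.653] pointing down, gripper open.
Joint ranges: [-169.25, 169.25], [-16.82, 113.86], [-84.01, 82.57], [7.8, 145.47], [-59.2, 239.2], [7.22, 106.19], [-163.78, 163.78]. Speed limits (degrees/s): [136.94, 136.94, 172.46, 172.46, 180, 180, 180].

## Interface

Orientations are given as [roll, pitch, yaw] about the fixed x, y, z axes, in that order (R = Rz(yaw) Ry(pitch) Rx(roll)).
In Python, from rig import r, viewer gives the robot as it stands. The module is installed in compiled form; this text tells all that it offers.
- The arm moves only by the shell command python3 -m inch 'ROWS' [FORCE]. ROWS is JSON, a list of rows, each an object of numbers: "claw": the opening, from 0 (shut) to 1 (fully open); "tx", "ty", "tz": the shift along the world's x, y, z each as a share of 0.4 m, from -1 to 1; "wx", "wy", "wz": the turn, a rotation vector about the world's x, y, z each as a share of 120 degrees, from -1 to 1. In form: [{"claw": .., "tx": .., "ty": .., "tz": .., "wx": .., "wy": .., "wz": ..}, ...]. A call has exactly 10 rows; each row is the pose to reach, as a shift and turn from the pose measured when the call began; what a row does not reach only later rows make up. A row lasts 1/8 s, in which the tool goes at most 62.5 mm and 10.7 degrees, less where a joint would pass 70% of its speed; a pose out of reach is approached as far as the arm can. A call with a number of a shift or a turn outside -1 to 1 is refused whole. A call with a gripper value outside its range is refused whole. The fingers move at their own pace and stop on an object; FORCE is the grip in N (left out, the last holds). Time passes only in rows, so rows that repeat a pose let the fingers close, or fill a call up. It gives the time, the measured TCP pose, the force and the opening at its end, in the units of the state.
- r.sense(): the state, without advancing time (a new reading comes with each control period).
- viewer.capture(name): name is "scene" or "top" or "wrist"; returns a dict with "image" (384x512x3 uint8, blue, green, red), "intrinsics" (3x3 intrinsics, pixels), "origin" and "rotation" of the camera in the world; the wrist camera has in their place "hand_eye" (4x4, takes a point from camera to tool coordinates, whose origin is the TCP and whose axes are the tool frame's). Camera axes: x right, y down, z forward; pixel columns grow to the right and rows downward; lengths in mm; the calibration is good to about 2 mm. A picture is of the moment at which its call begins: read the wrist's pose just before it. There is no depth.
- r.finish_job(): hands the job in, once; it reports no verdict.
The state is a dict: "t": time; "joint_pos": joint angles; "dq": joint speeds; "effort": joint torques, N m; "ee_pos": TCP position; "tool_rot": TCP orientation; "ft_force": force on the tool from outside, world axes, zero at the start; "moment": the same for the moment, N m; "opening": finger opening in mm.
Only numpy, scipy, OpenCV 4.12 (cv2) and the standard library are available. Lean on these libraries where they do the work, as an engineer would, in place of code of your own. Each camera call takes 0.05 s, during which the arm holds its last target.

## Working session

There is one attempt and no reset: what is moved stays moved. The work goes in short steps, Python scripts to look and compute and a shell command to move; the robot and the scene stay as the last step left them, time stands still between calls to the robot, and variables do not carry over. Pictures are saved under pics/ and viewed, and the job is handed in when it is done.

```bash
mkdir -p pics
cat > h.py <<'E'
import numpy as np, cv2
from rig import r, viewer
def cap(n,fn=None):
    s=r.sense(); c=viewer.capture(n)
    if fn: cv2.imwrite('pics/'+fn,c['image'])
    return s,c
E
python3 - <<'E'
from h import *
s,c=cap('scene','scene0.png'); print(s)
print({k:v for k,v in c.items() if k!='image'})
s,c=cap('top','top0.png'); print({k:v for k,v in c.items() if k!='image'})
s,c=cap('wrist','wrist0.png'); print({k:v for k,v in c.items() if k!='image'})
E
```

```text
{'t': 0.0, 'joint_pos': array([62.44066964, 23.60051614, -0.72552723, 91.50241614,  0.32075519,
       64.98928669, -4.71122122]), 'dq': array([-0.02922284, -0.03653221, -0.00818827, -0.02910515,  0.04927736,
       -0.04008316, -0.02330007]), 'effort': array([-2.33772873e-03, -5.87951982e+01,  6.41267393e-01, -2.91074896e+01,
       -5.37119759e-02,  1.81920792e-02,  1.46900588e-04]), 'ee_pos': array([ 250.47630272, -572.08254268,  221.81556974]), 'tool_rot': array([-9.00898841e+01, -7.40742035e-03, -1.56350966e+02]), 'ft_force': array([-0.00571389,  0.54659236,  0.02648342]), 'moment': array([ 0.00680323, -0.06070719, -0.02367317]), 'opening': 87.73157341423624}
{'intrinsics': array([[485.89413128,   0.        , 256.10809807],
       [  0.        , 485.89413128, 183.74214846],
       [  0.        ,   0.        ,   1.        ]]), 'origin': array([1279.83030542,  928.15073576,  841.6207562 ]), 'rotation': array([-121.81935061,    0.6427362 ,  140.72719119])}
{'intrinsics': array([[393.16934504,   0.        , 256.45954408],
       [  0.        , 393.16934504, 193.07175822],
       [  0.        ,   0.        ,   1.        ]]), 'origin': array([ 493.07251556,   -6.91850638, 1054.76331326]), 'rotation': array([-1.76047388e+02,  1.14029276e-01, -9.07269834e+01])}
{'intrinsics': array([[271.39602548,   0.        , 255.98618099],
       [  0.        , 271.39602548, 187.75236041],
       [  0.        ,   0.        ,   1.        ]]), 'hand_eye': array([[-7.42834434e-04,  9.70011276e-01,  2.43058786e-01,
        -6.51473355e+01],
       [-8.15077458e-04, -2.43059359e-01,  9.70011074e-01,
        -1.62957955e+02],
       [ 9.99999392e-01,  5.22445890e-04,  9.71187187e-04,
        -7.36961480e-01],
       [ 0.00000000e+00,  0.00000000e+00,  0.00000000e+00,
         1.00000000e+00]])}
```

View pics/scene0.png

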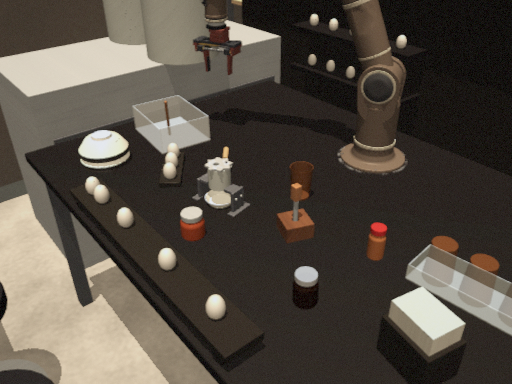

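View pics/top0.png

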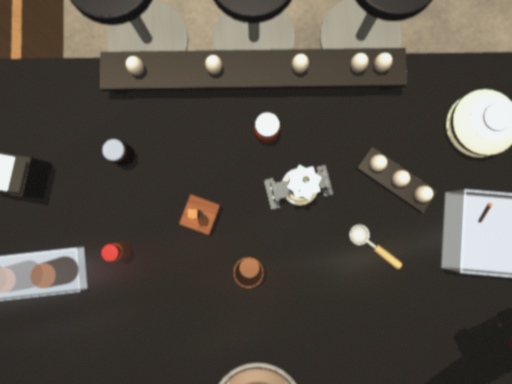

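View pics/wrist0.png

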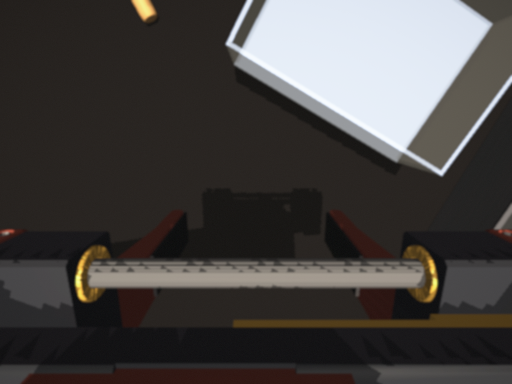

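```bash
cat >> h.py <<'E'
from scipy.spatial.transform import Rotation as Ro
def rpy(a): return Ro.from_euler('xyz',a,degrees=True).as_matrix()
def campose(s,c):
    if 'hand_eye' in c:
        T=np.eye(4);T[:3,:3]=rpy(s['tool_rot']);T[:3,3]=s['ee_pos'];T=T@c['hand_eye'];return T[:3,:3],T[:3,3]
    return rpy(c['rotation']),np.array(c['origin'])
def cast(s,c,uv,z):
    R,o=campose(s,c);d=R@np.linalg.solve(c['intrinsics'],np.array([uv[0],uv[1],1.]))
    return o+d*(z-o[2])/d[2]
def proj(s,c,p):
    R,o=campose(s,c);q=c['intrinsics']@(R.T@(np.array(p)-o));return q[:2]/q[2]
def crop(c,x0,y0,x1,y1,k,fn):
    cv2.imwrite('pics/'+fn,cv2.resize(c['image'][y0:y1,x0:x1],None,fx=k,fy=k,interpolation=cv2.INTER_CUBIC))
E
python3 - <<'E'
from h import *
s,c=cap('top'); crop(c,160,150,360,300,4,'topc.png')
s,d=cap('scene'); crop(d,150,120,350,270,4,'scc.png')
for n,uv,z in [('handle',(193.5,213.5),156),('holder',(200,214),46),('gate',(305,183),136),('tumbler',(248,268),105),('jar',(267,124),75),('egg',(396,180),18),('shaker',(111,252),95)]:
    print(n,cast(s,c,uv,z).round(1))
E
```

```text
handle [510.3 138.5 156. ]
holder [510.9 139.6  46. ]
gate [ 578.8 -120.1  136. ]
tumbler [379.5  16.6 105. ]
jar [735.5 -34.7  75. ]
egg [ 594.7 -375.6   18. ]
shaker [420.8 348.5  95. ]
```

View pics/topc.png

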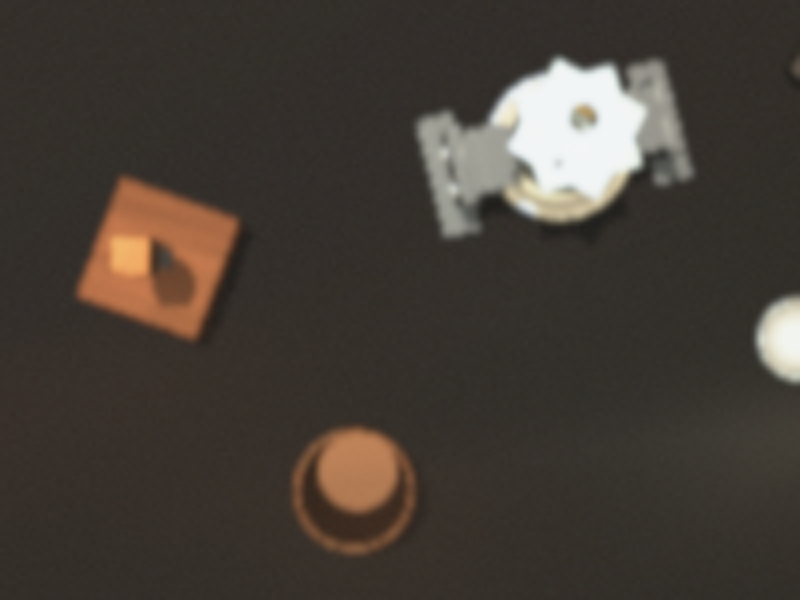

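View pics/scc.png

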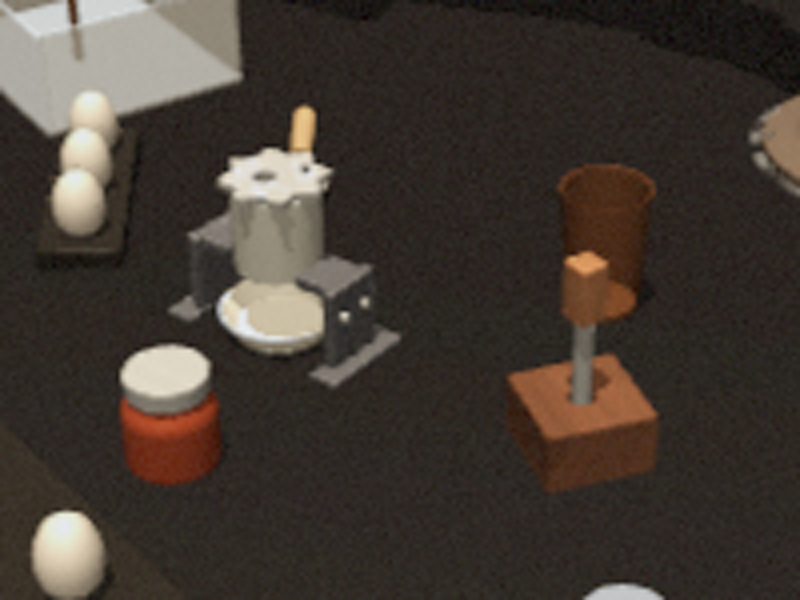

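```bash
python3 -m inch '[{"claw":1,"tx":0.1,"ty":0.1,"tz":0.05,"wx":0,"wy":0,"wz":0.08},{"claw":1,"tx":0.25,"ty":0.25,"tz":0.1,"wx":0,"wy":0,"wz":0.16},{"claw":1,"tx":0.4,"ty":0.4,"tz":0.1,"wx":0,"wy":0,"wz":0.24},{"claw":1,"tx":0.55,"ty":0.55,"tz":0.1,"wx":0,"wy":0,"wz":0.32},{"claw":1,"tx":0.7,"ty":0.7,"tz":0.1,"wx":0,"wy":0,"wz":0.4},{"claw":1,"tx":0.8,"ty":0.85,"tz":0.1,"wx":0,"wy":0,"wz":0.48},{"claw":1,"tx":0.82,"ty":0.95,"tz":0.1,"wx":0,"wy":0,"wz":0.55},{"claw":1,"tx":0.82,"ty":1,"tz":0.1,"wx":0,"wy":0,"wz":0.55},{"claw":1,"tx":0.82,"ty":1,"tz":0.1,"wx":0,"wy":0,"wz":0.55},{"claw":1,"tx":0.82,"ty":1,"tz":0.1,"wx":0,"wy":0,"wz":0.55}]' 20
python3 - <<'E'
from h import *
s,c=cap('wrist','w1.png'); print(s['ee_pos'],s['tool_rot'],s['joint_pos'].round(1))
print(proj(s,c,[578.8,-120,136]))
crop(c,160,60,360,210,4,'w1c.png')
E
```

```text
t: 1.5
ee_pos: [579.6, -169.0, 262.2]
tool_rot: [-90.0, 0.1, -90.1]
ft_force: [-0.6, -0.3, 0.6]
opening: 87.9
[ 579.56575843 -169.00823648  262.15074094] [-9.00315228e+01  6.86300006e-02 -9.00561113e+01] [ 29.5  21.8 -24.1  90.3   9.2  70.    3.7]
[256.1901901  136.70350824]
```

View pics/w1.png

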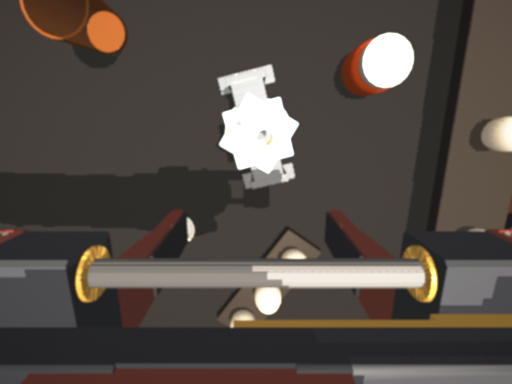

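View pics/w1c.png

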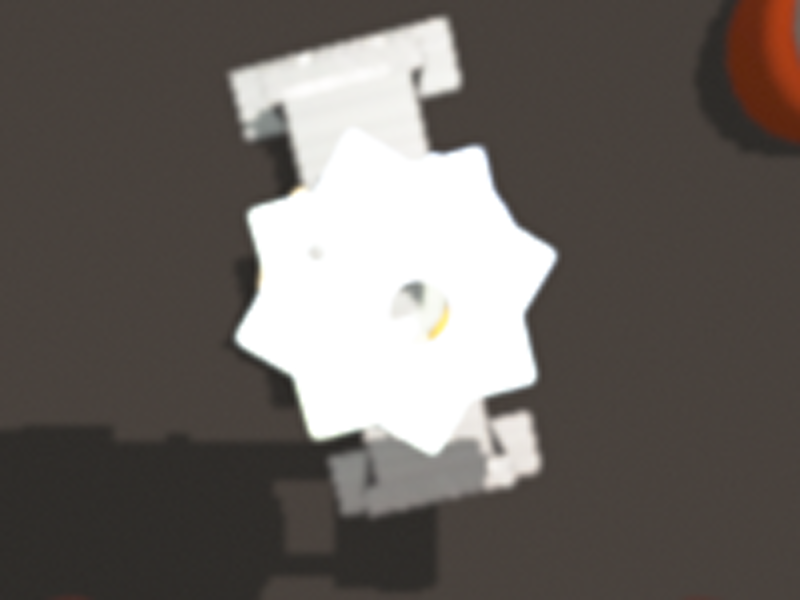

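Run:
```python
from h import *
s,c=cap('wrist'); im=c['image']
big=cv2.resize(im[60:210,160:360],None,fx=4,fy=4,interpolation=cv2.INTER_CUBIC)
m=(big.min(2)>215).astype(np.uint8)
n,l,st,ce=cv2.connectedComponentsWithStats(m); 
k=l[230,380]; mm=(l==k).astype(np.uint8)
cs,h=cv2.findContours(mm,cv2.RETR_CCOMP,cv2.CHAIN_APPROX_NONE)
f=lambda p:(160+(p[0]+.5)/4-.5,60+(p[1]+.5)/4-.5)
for q,hh in zip(cs,h[0]):
    a=cv2.contourArea(q)
    if a<20: continue
    (p,rad)=cv2.minEnclosingCircle(q); M=cv2.moments(q); cen=(M['m10']/a,M['m01']/a)
    print(hh[3],a,p,rad,cen,cast(s,c,f(p),136).round(1),cast(s,c,f(cen),136).round(1), 'rmm',rad/4*(s['ee_pos'][2]+163-136)/271)
print(cast(s,c,f((316,252)),142))
cv2.drawContours(big,cs,-1,(0,0,255),1);cv2.imwrite('pics/seg.png',big)
s,c=cap('top'); f=lambda p:(160+(p[0]+.5)/4-.5,150+(p[1]+.5)/4-.5)
print('top hole',cast(s,c,f((583,118)),136),'pin',cast(s,c,f((558,162)),142))
```

```text
-1 87408.5 (398.1870422363281, 254.92189025878906) 244.87339782714844 (392.49356183895156, 248.65745512926847) [ 581.2 -109.1  136. ] [ 579.8 -107.5  136. ] rmm 65.30117942175212
0 381.0 (441.0, 310.5) 20.155742645263672 (442.75109361329834, 312.334208223972) [ 592.5 -123.3  136. ] [ 592.9 -123.8  136. ] rmm 5.374996951633352
0 535.0 (417.1133117675781, 284.8629150390625) 16.59864616394043 (418.02710280373833, 282.6130841121495) [ 586.2 -116.7  136. ] [ 586.4 -116.2  136. ] rmm 4.426414551060235
[ 560.32994457 -108.25591121  142.        ]
top hole [ 587.91687208 -121.13479208  136.        ] pin [ 561.76013835 -105.29794393  142.        ]
```

View pics/seg.png

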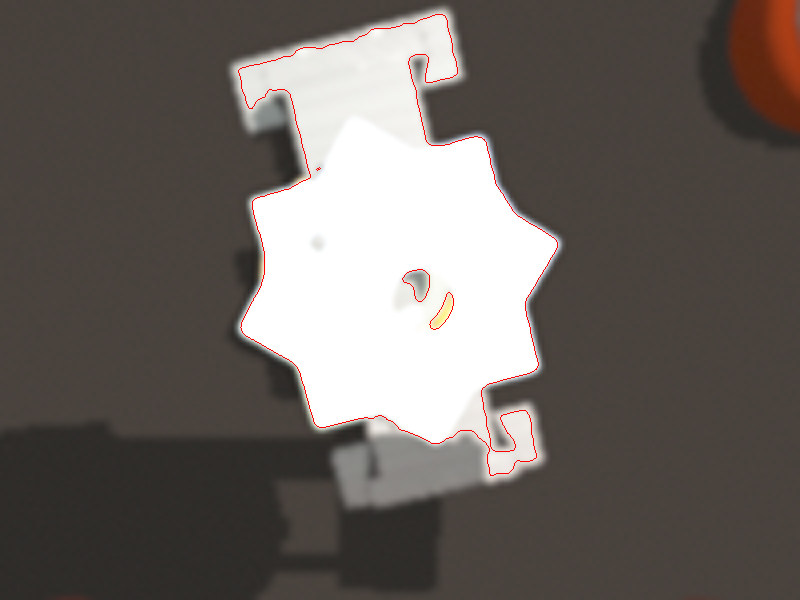

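Run:
```python
from h import *
s,c=cap('wrist'); print(s['ee_pos']);im=c['image']
big=cv2.resize(im[60:210,160:360],None,fx=4,fy=4,interpolation=cv2.INTER_CUBIC)
m=(big.min(2)>250).astype(np.uint8)
n,l,st,ce=cv2.connectedComponentsWithStats(m); mm=(l==l[230,380]).astype(np.uint8)
cs,h=cv2.findContours(mm,cv2.RETR_EXTERNAL,cv2.CHAIN_APPROX_NONE)
q=max(cs,key=cv2.contourArea);p,rad=cv2.minEnclosingCircle(q);M=cv2.moments(q);cen=(M['m10']/M['m00'],M['m01']/M['m00'])
f=lambda p:(160+(p[0]+.5)/4-.5,60+(p[1]+.5)/4-.5)
print('star',p,rad,cen,cast(s,c,f(p),136),cast(s,c,f(cen),136))
z=cv2.resize(im[115:150,245:285],None,fx=16,fy=16,interpolation=cv2.INTER_CUBIC).astype(float)
cv2.imwrite('pics/z.png',np.clip((z-150)*2.4,0,255).astype(np.uint8))
hd=big[255:340,380:470].min(2)<254-4
ys,xs=np.nonzero(hd); P=np.c_[xs+380,ys+255].astype(np.float32)
p,rad=cv2.minEnclosingCircle(P);print('hole',p,rad,cast(s,c,f(p),136),rad/4*289/271)
```

```text
[ 578.042038   -173.9795407   262.08719984]
star (397.0, 270.5) 168.35166931152344 (399.01252093107456, 271.1344742968919) [ 580.37205009 -115.57398267  136.        ] [ 580.89447264 -115.73874237  136.        ]
hole (424.7432556152344, 290.4864807128906) 33.26894760131836 [ 587.59144604 -120.72003177  136.        ] 8.869673299613474
```

View pics/z.png

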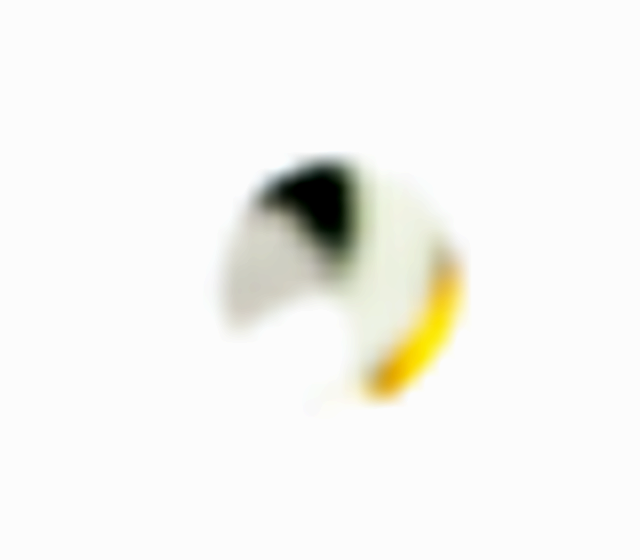

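```bash
python3 -m inch '[{"claw":1,"tx":-0.03,"ty":0.1,"tz":0,"wx":0,"wy":0,"wz":0},{"claw":1,"tx":-0.07,"ty":0.25,"tz":0,"wx":0,"wy":0,"wz":0},{"claw":1,"tx":-0.11,"ty":0.4,"tz":0,"wx":0,"wy":0,"wz":0},{"claw":1,"tx":-0.15,"ty":0.53,"tz":0,"wx":0,"wy":0,"wz":0},{"claw":1,"tx":-0.17,"ty":0.6,"tz":0,"wx":0,"wy":0,"wz":0},{"claw":1,"tx":-0.17,"ty":0.63,"tz":0,"wx":0,"wy":0,"wz":0},{"claw":1,"tx":-0.17,"ty":0.63,"tz":0,"wx":0,"wy":0,"wz":0},{"claw":1,"tx":-0.17,"ty":0.63,"tz":0,"wx":0,"wy":0,"wz":0},{"claw":1,"tx":-0.17,"ty":0.63,"tz":0,"wx":0,"wy":0,"wz":0},{"claw":1,"tx":-0.17,"ty":0.63,"tz":0,"wx":0,"wy":0,"wz":0}]'
python3 - <<'E'
from h import *
s,c=cap('wrist'); print(s['ee_pos'],s['tool_rot'])
print(proj(s,c,[510,138,156]))
crop(c,180,50,340,170,5,'w2c.png')
E
```

```text
t: 2.95
ee_pos: [510.1, 77.0, 262.0]
tool_rot: [-90.1, -0.1, -90.6]
ft_force: [0.6, -0.6, -0.1]
opening: 87.7
[510.1473407   76.9883645  262.00480882] [-9.00816089e+01 -5.42213422e-02 -9.05587431e+01]
[256.38112861 125.09141229]
```

View pics/w2c.png

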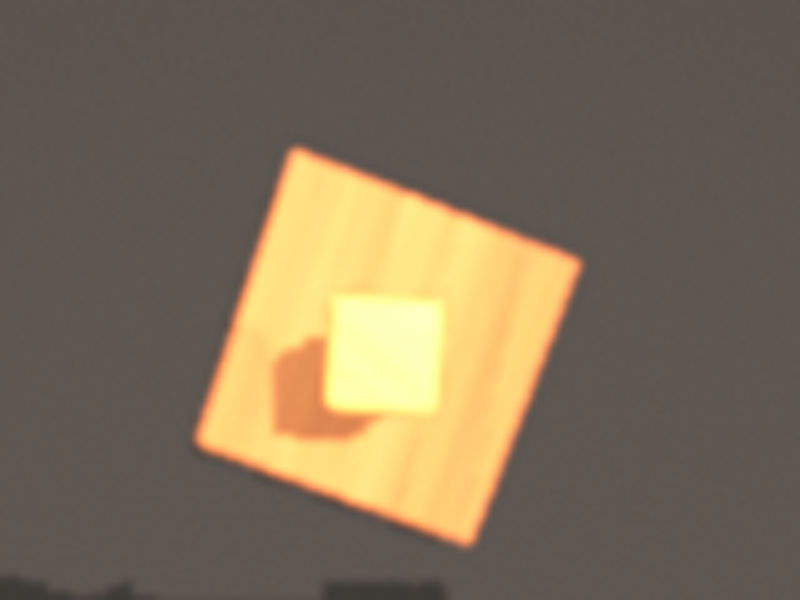

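```bash
cat > m.py <<'E'
from h import *
s,c=cap('wrist'); print(s['ee_pos'],s['tool_rot'])
big=cv2.resize(c['image'][50:170,180:340],None,fx=5,fy=5,interpolation=cv2.INTER_CUBIC)
f=lambda p:(180+(p[0]+.5)/5-.5,50+(p[1]+.5)/5-.5)
for nm,m,z,rg in [('handle',big[:,:,1]>240,156,0),('holder',(big[:,:,2].astype(int)-big[:,:,0])>60,46,0)]:
    m=cv2.morphologyEx(m.astype(np.uint8),cv2.MORPH_OPEN,np.ones((9,9)))
    q=max(cv2.findContours(m,cv2.RETR_EXTERNAL,cv2.CHAIN_APPROX_NONE)[0],key=cv2.contourArea)
    b=cv2.minAreaRect(q); P=np.array([cast(s,c,f(p),z) for p in cv2.boxPoints(b)])
    print(nm,b,P.mean(0).round(1),np.linalg.norm(np.diff(P,axis=0),axis=1).round(1),np.degrees(np.arctan2(P[1,1]-P[0,1],P[1,0]-P[0,0])).round(1))
E
python3 m.py
```

```text
[510.06172205  77.18860606 262.02683241] [-9.00824903e+01 -5.35255780e-02 -9.05417788e+01]
handle ((386.11566162109375, 354.40338134765625), (112.5348892211914, 115.82145690917969), 3.4893248081207275) [510.4 142.4 156. ] [21.6 21.4 21.6] 85.4
holder ((382.37835693359375, 348.7297058105469), (318.5439453125, 320.9942932128906), 20.772254943847656) [509.5 142.4  46. ] [83.9 83.8 85.5] 66.6
```

```bash
python3 -m inch '[{"claw":1,"tx":0,"ty":0.08,"tz":0,"wx":0,"wy":0,"wz":-0.01},{"claw":1,"tx":0,"ty":0.162,"tz":-0.03,"wx":0,"wy":0,"wz":-0.025},{"claw":1,"tx":0,"ty":0.162,"tz":-0.1,"wx":0,"wy":0,"wz":-0.025},{"claw":1,"tx":0,"ty":0.162,"tz":-0.18,"wx":0,"wy":0,"wz":-0.025},{"claw":1,"tx":0,"ty":0.162,"tz":-0.26,"wx":0,"wy":0,"wz":-0.025},{"claw":1,"tx":0,"ty":0.162,"tz":-0.32,"wx":0,"wy":0,"wz":-0.025},{"claw":1,"tx":0,"ty":0.162,"tz":-0.355,"wx":0,"wy":0,"wz":-0.025},{"claw":1,"tx":0,"ty":0.162,"tz":-0.368,"wx":0,"wy":0,"wz":-0.025},{"claw":1,"tx":0,"ty":0.162,"tz":-0.368,"wx":0,"wy":0,"wz":-0.025},{"claw":0.8,"tx":0,"ty":0.162,"tz":-0.368,"wx":0,"wy":0,"wz":-0.025}]'
python3 - <<'E'
from h import *
s,c=cap('wrist','w3.png'); print(s['ee_pos'],s['tool_rot'])
s,d=cap('scene');crop(d,250,150,350,250,6,'s3.png')
E
```

```text
t: 4.3
ee_pos: [510.6, 142.4, 115.7]
tool_rot: [-90.0, -0.0, -93.5]
ft_force: [-0.3, 1.2, 0.0]
opening: 80.8
[510.60340091 142.35926186 115.70399488] [-8.99977585e+01 -2.98772483e-02 -9.35279572e+01]
```

View pics/w3.png

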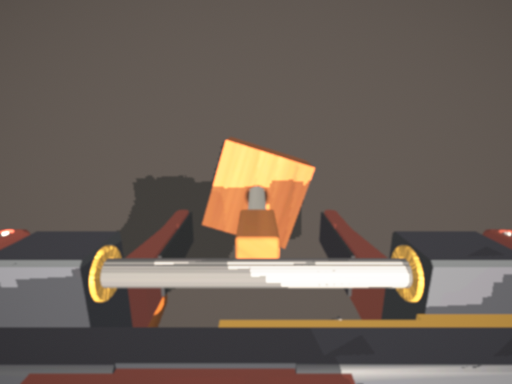

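View pics/s3.png

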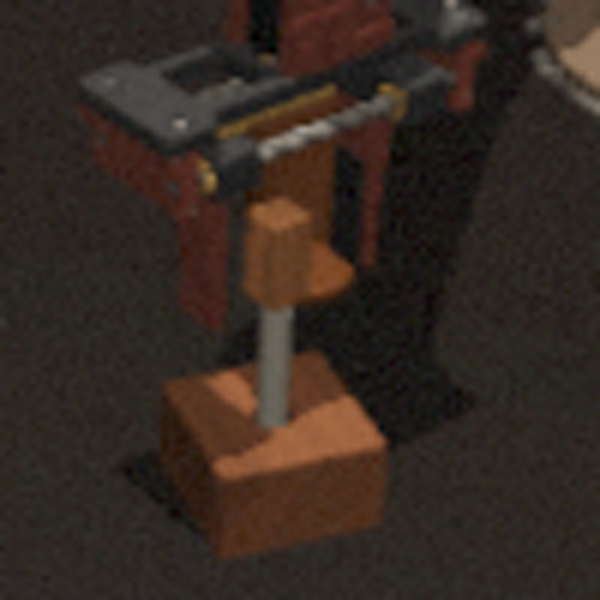

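```bash
python3 -m inch '[{"claw":0.6,"tx":0,"ty":0,"tz":0,"wx":0,"wy":0,"wz":0},{"claw":0.45,"tx":0,"ty":0,"tz":0,"wx":0,"wy":0,"wz":0},{"claw":0.35,"tx":0,"ty":0,"tz":0,"wx":0,"wy":0,"wz":0},{"claw":0.28,"tx":0,"ty":0,"tz":0,"wx":0,"wy":0,"wz":0},{"claw":0.2,"tx":0,"ty":0,"tz":0,"wx":0,"wy":0,"wz":0},{"claw":0.1,"tx":0,"ty":0,"tz":0,"wx":0,"wy":0,"wz":0},{"claw":0,"tx":0,"ty":0,"tz":0,"wx":0,"wy":0,"wz":0},{"claw":0,"tx":0,"ty":0,"tz":0,"wx":0,"wy":0,"wz":0},{"claw":0,"tx":0,"ty":0,"tz":0,"wx":0,"wy":0,"wz":0},{"claw":0,"tx":0,"ty":0,"tz":0,"wx":0,"wy":0,"wz":0}]' 45
python3 - <<'E'
from h import *
s=r.sense();print(s['ee_pos'],s['tool_rot'],s['opening'],s['ft_force'])
s,c=cap('wrist','w4.png')
E
```

```text
t: 5.65
ee_pos: [510.4, 142.3, 115.5]
tool_rot: [-90.0, -0.0, -93.5]
ft_force: [0.3, -0.6, 0.1]
opening: 21.9
[510.43905269 142.27537542 115.54447094] [-9.00126613e+01 -3.55049138e-02 -9.35308931e+01] 21.88239505637396 [ 0.32333133 -0.64704571  0.05557143]
```

View pics/w4.png

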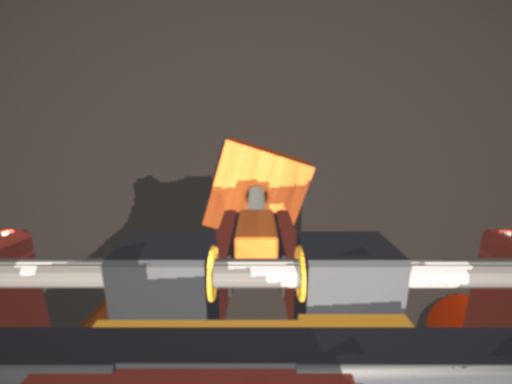

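```bash
python3 -m inch '[{"claw":0,"tx":0,"ty":0,"tz":0.03,"wx":0,"wy":0,"wz":0},{"claw":0,"tx":0,"ty":0,"tz":0.08,"wx":0,"wy":0,"wz":0},{"claw":0,"tx":0,"ty":0,"tz":0.15,"wx":0,"wy":0,"wz":0},{"claw":0,"tx":0,"ty":0,"tz":0.23,"wx":0,"wy":0,"wz":0},{"claw":0,"tx":0,"ty":0,"tz":0.31,"wx":0,"wy":0,"wz":0},{"claw":0,"tx":0,"ty":0,"tz":0.38,"wx":0,"wy":0,"wz":0},{"claw":0,"tx":0,"ty":0,"tz":0.43,"wx":0,"wy":0,"wz":0},{"claw":0,"tx":0,"ty":0,"tz":0.45,"wx":0,"wy":0,"wz":0},{"claw":0,"tx":0,"ty":0,"tz":0.45,"wx":0,"wy":0,"wz":0},{"claw":0,"tx":0,"ty":0,"tz":0.45,"wx":0,"wy":0,"wz":0}]'
python3 - <<'E'
from h import *
s,c=cap('wrist','w5.png');print(s['ee_pos'],s['tool_rot'],s['opening'],s['ft_force'])
crop(c,200,130,320,220,6,'w5c.png')
R,o=campose(s,c); 
for L in (0,): print('foot pred',proj(s,c,s['ee_pos']+[0,0,-109.5]),'top',proj(s,c,s['ee_pos']+[0,0,40.5]))
E
```

```text
t: 6.95
ee_pos: [510.0, 142.0, 294.7]
tool_rot: [-90.1, -0.1, -93.5]
ft_force: [0.9, -0.2, -1.2]
opening: 21.8
[510.01894603 142.04672573 294.71918311] [-9.00852408e+01 -6.36487894e-02 -9.35263379e+01] 21.79068843746072 [ 0.87842847 -0.24831831 -1.20540337]
foot pred [257.04622838 185.55261895] top [257.81008709 257.03275053]
```

View pics/w5.png

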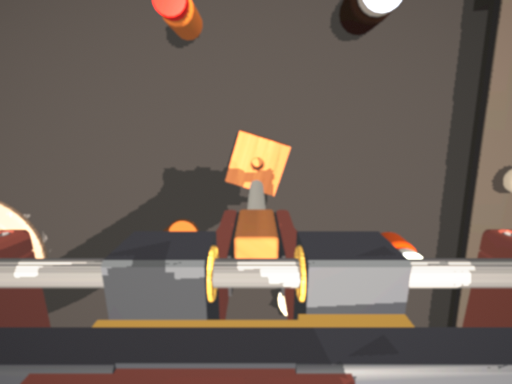

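View pics/w5c.png

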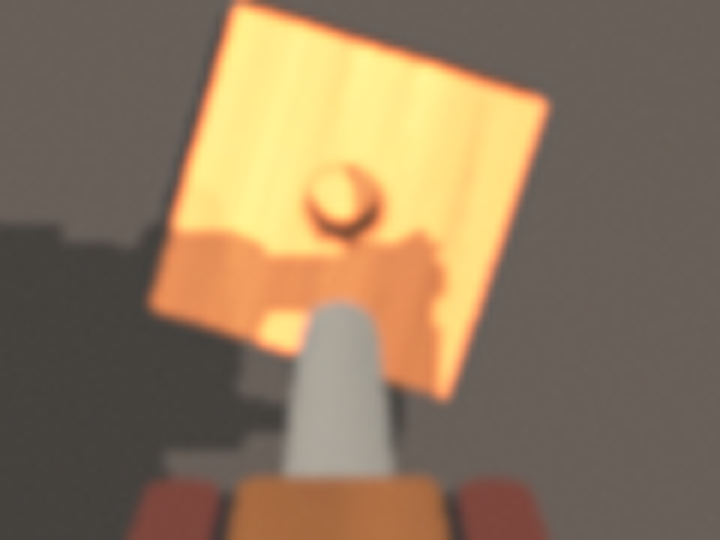

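Run:
```python
from h import *
s,c=cap('wrist');e=s['ee_pos'];print(e)
t=Ro.from_euler('z',-3.5,degrees=True).as_matrix()
for dy,dz in ((6,0),(7,1)): print(proj(s,c,e+[0,dy,-109.5+dz]))
g=c['image'][170:190,250:265,:].astype(int); print(g[:,6:9,2].mean(1).round()); 
for row in (195,200,205): print(row,c['image'][row,235:280].astype(int).sum(1))
f=lambda p:(200+(p[0]+.5)/6-.5,130+(p[1]+.5)/6-.5)
print('hole z46',cast(s,c,f((343,203)),46), 'expected rod-to-hole', proj(s,c,[510.4,142.3,46]))
s,d=cap('scene');crop(d,240,80,360,200,5,'s5.png')
```

```text
[510.00193872 142.06152792 294.63920185]
[256.72373474 179.89251023]
[256.66610655 179.1514216 ]
[228. 246. 248. 244. 241. 241. 242. 242. 241. 234. 212. 182. 171. 170.
 170. 170. 170. 170. 170. 170.]
195 [196 195 197 204 225 254 271 277 278 281 284 290 310 371 437 474 488 494
 497 497 496 491 488 484 479 474 468 452 408 327 246 236 277 318 340 355
 380 442 502 491 394 307 289 288 288]
200 [197 197 198 197 198 197 197 200 199 197 197 210 284 389 463 487 493 496
 500 498 493 493 489 484 481 475 469 461 438 370 275 227 249 279 289 290
 290 290 290 290 290 290 290 290 290]
205 [260 262 259 258 263 274 284 289 290 290 290 312 374 440 477 488 494 498
 496 493 492 490 487 485 481 477 474 465 454 415 351 297 284 290 290 290
 290 289 289 290 291 290 287 288 291]
hole z46 [509.8945435  142.99151218  46.        ] expected rod-to-hole [257.10694933 163.84420299]
```

View pics/s5.png

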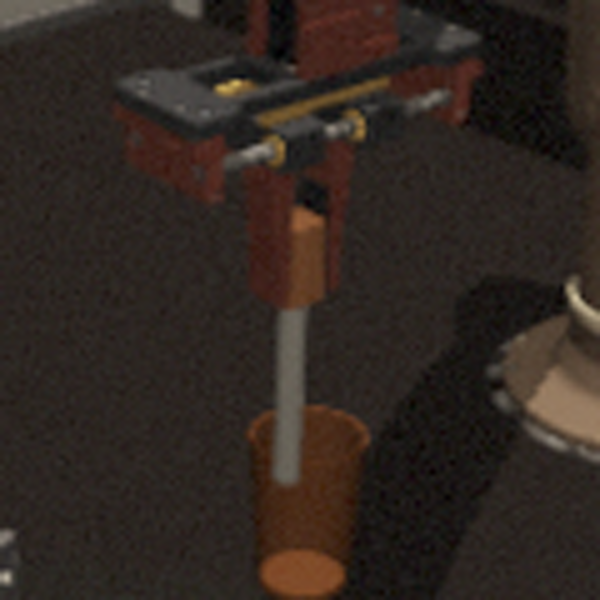

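```bash
python3 -m inch '[{"claw":0,"tx":0.02,"ty":-0.07,"tz":0,"wx":0,"wy":0,"wz":0},{"claw":0,"tx":0.06,"ty":-0.2,"tz":0,"wx":0,"wy":0,"wz":0},{"claw":0,"tx":0.1,"ty":-0.33,"tz":0,"wx":0,"wy":0,"wz":0},{"claw":0,"tx":0.14,"ty":-0.46,"tz":0,"wx":0,"wy":0,"wz":0},{"claw":0,"tx":0.17,"ty":-0.57,"tz":0,"wx":0,"wy":0,"wz":0},{"claw":0,"tx":0.19,"ty":-0.63,"tz":0,"wx":0,"wy":0,"wz":0},{"claw":0,"tx":0.195,"ty":-0.656,"tz":0,"wx":0,"wy":0,"wz":0},{"claw":0,"tx":0.195,"ty":-0.656,"tz":0,"wx":0,"wy":0,"wz":0},{"claw":0,"tx":0.195,"ty":-0.656,"tz":0,"wx":0,"wy":0,"wz":0},{"claw":0,"tx":0.195,"ty":-0.656,"tz":0,"wx":0,"wy":0,"wz":0}]'
python3 - <<'E'
from h import *
r_=r.sense()
s,c=cap('wrist','w6.png');print(s['ee_pos'],s['tool_rot'],s['opening'],s['ft_force'])
crop(c,200,110,320,200,6,'w6c.png')
print('hole pred',proj(s,c,[587.6,-120.7,136]),'foot',proj(s,c,s['ee_pos']+[0,0,-109.5]))
s,d=cap('scene');crop(d,170,110,270,210,6,'s6.png')
s,d=cap('top');crop(d,260,130,360,230,6,'t6.png')
E
```

```text
t: 8.35
ee_pos: [588.1, -118.8, 295.1]
tool_rot: [-90.1, -0.0, -93.4]
ft_force: [-0.5, -0.2, -1.9]
opening: 21.4
[ 588.10147108 -118.84489094  295.06720433] [-9.00696235e+01 -4.30909976e-02 -9.34120497e+01] 21.405310542185603 [-0.53924239 -0.16201925 -1.93326008]
hole pred [256.58190648 177.41865705] foot [257.01681204 185.59135058]
```

View pics/w6c.png

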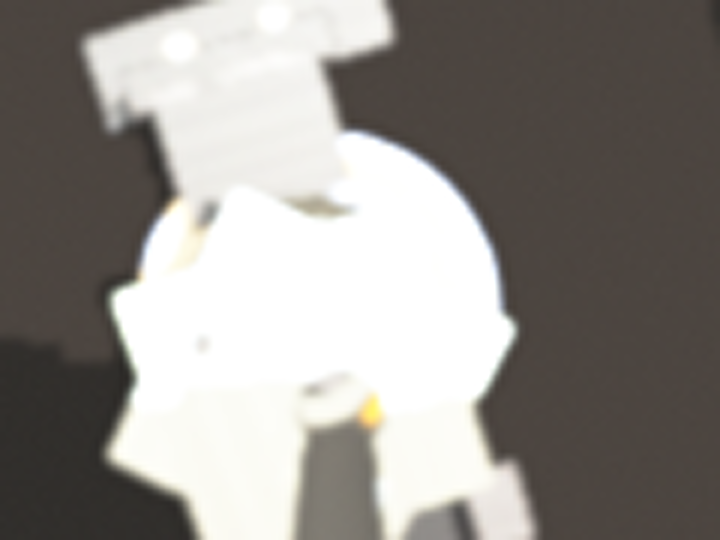

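View pics/s6.png

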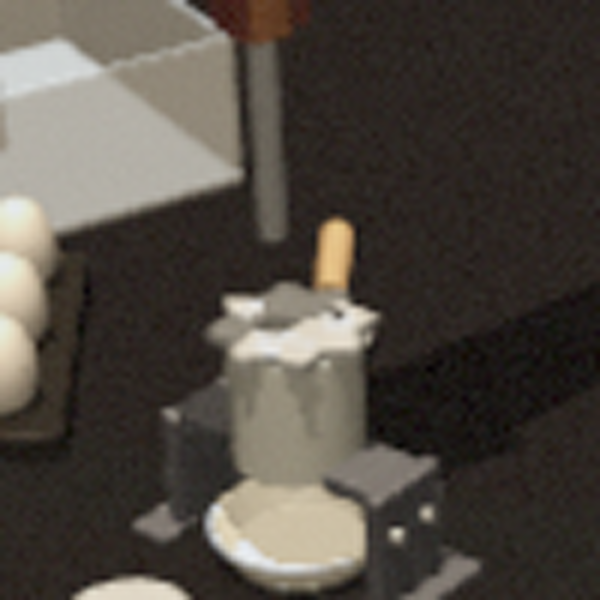

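```bash
python3 -m inch '[{"claw":0,"tx":0,"ty":0,"tz":-0.02,"wx":0,"wy":0,"wz":0},{"claw":0,"tx":0,"ty":0,"tz":-0.04,"wx":0,"wy":0,"wz":0},{"claw":0,"tx":0,"ty":0,"tz":-0.06,"wx":0,"wy":0,"wz":0},{"claw":0,"tx":0,"ty":0,"tz":-0.08,"wx":0,"wy":0,"wz":0},{"claw":0,"tx":0,"ty":0,"tz":-0.09,"wx":0,"wy":0,"wz":0},{"claw":0,"tx":0,"ty":0,"tz":-0.09,"wx":0,"wy":0,"wz":0},{"claw":0,"tx":0,"ty":0,"tz":-0.09,"wx":0,"wy":0,"wz":0},{"claw":0,"tx":0,"ty":0,"tz":-0.09,"wx":0,"wy":0,"wz":0},{"claw":0,"tx":0,"ty":0,"tz":-0.09,"wx":0,"wy":0,"wz":0},{"claw":0,"tx":0,"ty":0,"tz":-0.09,"wx":0,"wy":0,"wz":0}]'
python3 - <<'E'
from h import *
s,c=cap('wrist','w7.png');print(s['ee_pos'],s['tool_rot'],s['opening'],s['ft_force'])
z=cv2.resize(c['image'][140:215,205:305],None,fx=8,fy=8,interpolation=cv2.INTER_CUBIC).astype(float)
cv2.imwrite('pics/w7c.png',np.clip((z-100)*1.65,0,255).astype(np.uint8))
k=lambda p:((p-[205,140])*8+3.5).round()
h=np.array([587.6,-120.7,136])
print('hole pred',[k(proj(s,c,h+d)) for d in ([0,0,0],[0,9,0],[9,0,0],[-9,0,0])],'foot',k(proj(s,c,s['ee_pos']+[0,6,-109.5])))
s,d=cap('top');crop(d,260,130,360,230,6,'t7.png')
print(proj(s,d,h))
E
```

```text
t: 9.75
ee_pos: [588.2, -119.6, 259.1]
tool_rot: [-90.1, -0.1, -93.5]
ft_force: [0.4, 0.9, -1.2]
opening: 21.9
[ 588.16001718 -119.60744073  259.13218462] [-9.00594800e+01 -6.03561409e-02 -9.34696202e+01] 21.918281376138008 [ 0.40838691  0.89601792 -1.22904833]
hole pred [array([416., 352.]), array([412., 287.]), array([482., 348.]), array([349., 356.])] foot [417. 323.]
[305.19264581 179.26169722]
```

View pics/w7c.png

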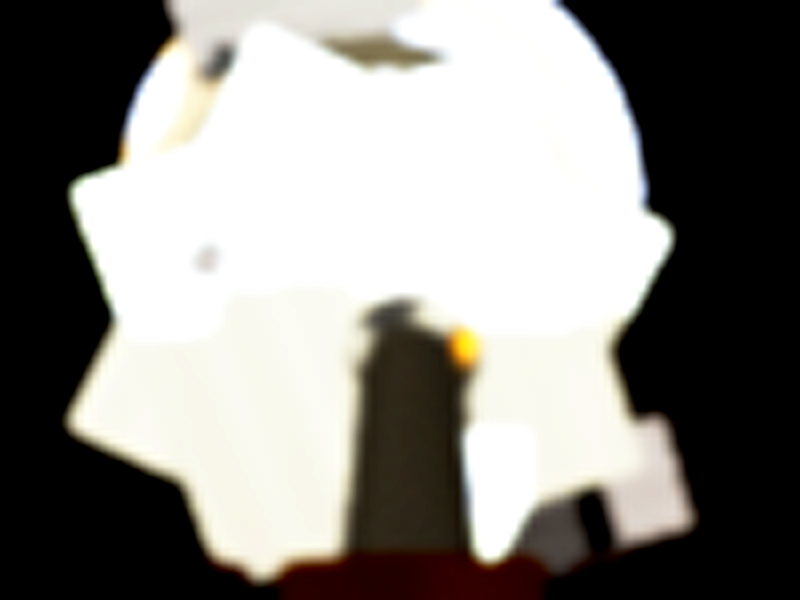

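```bash
python3 -m inch '[{"claw":0,"tx":0,"ty":-0.005,"tz":0,"wx":0,"wy":0,"wz":0},{"claw":0,"tx":0,"ty":-0.005,"tz":-0.01,"wx":0,"wy":0,"wz":0},{"claw":0,"tx":0,"ty":-0.005,"tz":-0.02,"wx":0,"wy":0,"wz":0},{"claw":0,"tx":0,"ty":-0.005,"tz":-0.025,"wx":0,"wy":0,"wz":0},{"claw":0,"tx":0,"ty":-0.005,"tz":-0.03,"wx":0,"wy":0,"wz":0},{"claw":0,"tx":0,"ty":-0.005,"tz":-0.032,"wx":0,"wy":0,"wz":0},{"claw":0,"tx":0,"ty":-0.005,"tz":-0.034,"wx":0,"wy":0,"wz":0},{"claw":0,"tx":0,"ty":-0.005,"tz":-0.036,"wx":0,"wy":0,"wz":0},{"claw":0,"tx":0,"ty":-0.005,"tz":-0.038,"wx":0,"wy":0,"wz":0},{"claw":0,"tx":0,"ty":-0.005,"tz":-0.038,"wx":0,"wy":0,"wz":0}]'
```

```text
t: 11.1
ee_pos: [588.1, -121.6, 243.8]
tool_rot: [-90.1, -0.1, -93.5]
ft_force: [0.3, -0.3, -2.1]
opening: 21.4
```

```bash
python3 -m inch '[{"claw":0,"tx":0,"ty":0,"tz":-0.002,"wx":0,"wy":0,"wz":0},{"claw":0,"tx":0,"ty":0,"tz":-0.004,"wx":0,"wy":0,"wz":0},{"claw":0,"tx":0,"ty":0,"tz":-0.006,"wx":0,"wy":0,"wz":0},{"claw":0,"tx":0,"ty":0,"tz":-0.008,"wx":0,"wy":0,"wz":0},{"claw":0,"tx":0,"ty":0,"tz":-0.01,"wx":0,"wy":0,"wz":0},{"claw":0,"tx":0,"ty":0,"tz":-0.012,"wx":0,"wy":0,"wz":0},{"claw":0,"tx":0,"ty":0,"tz":-0.014,"wx":0,"wy":0,"wz":0},{"claw":0,"tx":0,"ty":0,"tz":-0.016,"wx":0,"wy":0,"wz":0},{"claw":0,"tx":0,"ty":0,"tz":-0.018,"wx":0,"wy":0,"wz":0},{"claw":0,"tx":0,"ty":0,"tz":-0.018,"wx":0,"wy":0,"wz":0}]'
python3 - <<'E'
from h import *
s,c=cap('wrist');print(s['ee_pos'],s['ft_force'])
z=cv2.resize(c['image'][140:215,205:305],None,fx=8,fy=8,interpolation=cv2.INTER_CUBIC).astype(float)
cv2.imwrite('pics/w8c.png',np.clip((z-100)*1.65,0,255).astype(np.uint8))
E
```

```text
t: 12.35
ee_pos: [588.1, -121.6, 236.5]
tool_rot: [-90.1, -0.1, -93.5]
ft_force: [0.5, 0.4, -2.1]
opening: 22.1
[ 588.06795783 -121.63515688  236.51845983] [ 0.48625523  0.40993506 -2.14675394]
```

View pics/w8c.png

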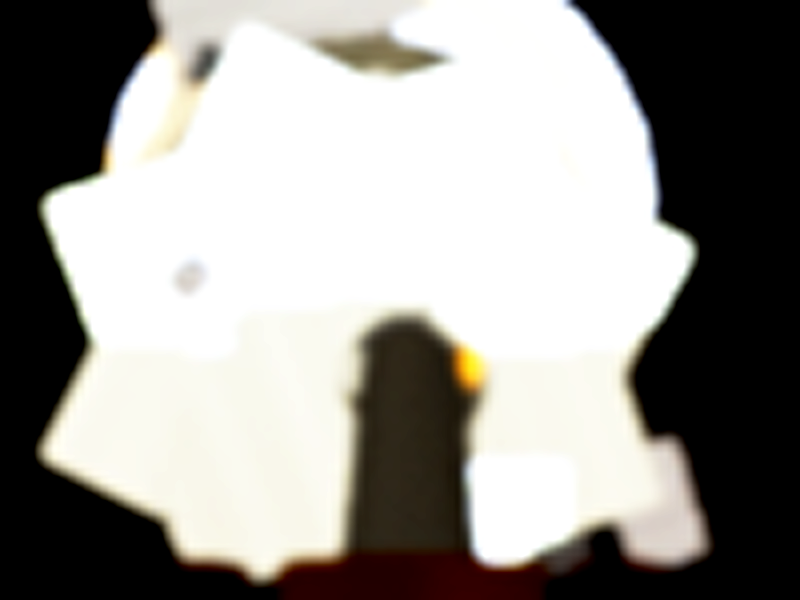

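```bash
python3 -m inch '[{"claw":0,"tx":0,"ty":0,"tz":-0.005,"wx":0,"wy":0,"wz":0},{"claw":0,"tx":0,"ty":0,"tz":-0.011,"wx":0,"wy":0,"wz":0},{"claw":0,"tx":0,"ty":0,"tz":-0.018,"wx":0,"wy":0,"wz":0},{"claw":0,"tx":0,"ty":0,"tz":-0.025,"wx":0,"wy":0,"wz":0},{"claw":0,"tx":0,"ty":0,"tz":-0.032,"wx":0,"wy":0,"wz":0},{"claw":0,"tx":0,"ty":0,"tz":-0.039,"wx":0,"wy":0,"wz":0},{"claw":0,"tx":0,"ty":0,"tz":-0.046,"wx":0,"wy":0,"wz":0},{"claw":0,"tx":0,"ty":0,"tz":-0.053,"wx":0,"wy":0,"wz":0},{"claw":0,"tx":0,"ty":0,"tz":-0.06,"wx":0,"wy":0,"wz":0},{"claw":0,"tx":0,"ty":0,"tz":-0.06,"wx":0,"wy":0,"wz":0}]'
```

```text
t: 13.65
ee_pos: [588.0, -121.6, 212.3]
tool_rot: [-90.1, -0.1, -93.5]
ft_force: [-0.4, -0.1, -0.8]
opening: 21.8
```

```bash
python3 -m inch '[{"claw":0,"tx":0,"ty":0,"tz":-0.002,"wx":0,"wy":0,"wz":0},{"claw":0,"tx":0,"ty":0,"tz":-0.004,"wx":0,"wy":0,"wz":0},{"claw":0,"tx":0,"ty":0,"tz":-0.006,"wx":0,"wy":0,"wz":0},{"claw":0,"tx":0,"ty":0,"tz":-0.008,"wx":0,"wy":0,"wz":0},{"claw":0,"tx":0,"ty":0,"tz":-0.01,"wx":0,"wy":0,"wz":0},{"claw":0,"tx":0,"ty":0,"tz":-0.012,"wx":0,"wy":0,"wz":0},{"claw":0,"tx":0,"ty":0,"tz":-0.014,"wx":0,"wy":0,"wz":0},{"claw":0,"tx":0,"ty":0,"tz":-0.016,"wx":0,"wy":0,"wz":0},{"claw":0,"tx":0,"ty":0,"tz":-0.017,"wx":0,"wy":0,"wz":0},{"claw":0,"tx":0,"ty":0,"tz":-0.018,"wx":0,"wy":0,"wz":0}]'
```

```text
t: 14.9
ee_pos: [588.0, -121.6, 205.1]
tool_rot: [-90.1, -0.1, -93.5]
ft_force: [0.2, -0.4, -0.5]
opening: 21.8
```

```bash
python3 -m inch '[{"claw":0,"tx":0,"ty":0,"tz":-0.001,"wx":0,"wy":0,"wz":0},{"claw":0,"tx":0,"ty":0,"tz":-0.002,"wx":0,"wy":0,"wz":0},{"claw":0,"tx":0,"ty":0,"tz":-0.003,"wx":0,"wy":0,"wz":0},{"claw":0,"tx":0,"ty":0,"tz":-0.004,"wx":0,"wy":0,"wz":0},{"claw":0,"tx":0,"ty":0,"tz":-0.005,"wx":0,"wy":0,"wz":0},{"claw":0,"tx":0,"ty":0,"tz":-0.006,"wx":0,"wy":0,"wz":0},{"claw":0,"tx":0,"ty":0,"tz":-0.007,"wx":0,"wy":0,"wz":0},{"claw":0,"tx":0,"ty":0,"tz":-0.008,"wx":0,"wy":0,"wz":0},{"claw":0,"tx":0,"ty":0,"tz":-0.008,"wx":0,"wy":0,"wz":0},{"claw":0,"tx":0,"ty":0,"tz":-0.008,"wx":0,"wy":0,"wz":0}]'
```

```text
t: 16.15
ee_pos: [588.0, -121.6, 201.9]
tool_rot: [-90.1, -0.1, -93.5]
ft_force: [0.6, 0.3, -1.7]
opening: 21.8
```

```bash
python3 -m inch '[{"claw":0,"tx":0,"ty":0,"tz":-0.001,"wx":0,"wy":0,"wz":0},{"claw":0,"tx":0,"ty":0,"tz":-0.002,"wx":0,"wy":0,"wz":0},{"claw":0,"tx":0,"ty":0,"tz":-0.003,"wx":0,"wy":0,"wz":0},{"claw":0,"tx":0,"ty":0,"tz":-0.004,"wx":0,"wy":0,"wz":0},{"claw":0,"tx":0,"ty":0,"tz":-0.005,"wx":0,"wy":0,"wz":0},{"claw":0,"tx":0,"ty":0,"tz":-0.006,"wx":0,"wy":0,"wz":0},{"claw":0,"tx":0,"ty":0,"tz":-0.007,"wx":0,"wy":0,"wz":0},{"claw":0,"tx":0,"ty":0,"tz":-0.008,"wx":0,"wy":0,"wz":0},{"claw":0,"tx":0,"ty":0,"tz":-0.009,"wx":0,"wy":0,"wz":0},{"claw":0,"tx":0,"ty":0,"tz":-0.01,"wx":0,"wy":0,"wz":0}]'; python3 -c "
from h import *
for i in range(3): s,c=cap('scene'); print(s['ee_pos'],s['ft_force'])
crop(c,170,110,270,210,6,'s9.png')"
```

```text
t: 17.4
ee_pos: [588.5, -121.5, 199.5]
tool_rot: [-90.0, -0.1, -93.5]
ft_force: [-2.1, -0.9, 9.7]
opening: 21.6
[ 588.47366893 -121.54365973  199.47386808] [-2.10936189 -0.85181307  9.67996203]
[ 588.48002599 -121.53828737  199.41367635] [-1.33542782  0.46864751  8.83287748]
[ 588.48303936 -121.51395637  199.40816413] [-2.33928436 -0.1091316   9.44442733]
```

View pics/s9.png

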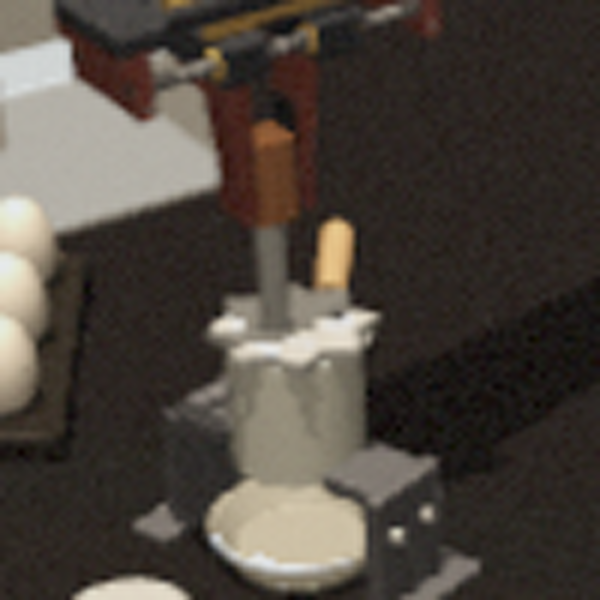

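```bash
python3 -m inch '[{"claw":0,"tx":0,"ty":0,"tz":-0.002,"wx":0,"wy":0,"wz":0},{"claw":0,"tx":0,"ty":0,"tz":-0.004,"wx":0,"wy":0,"wz":0},{"claw":0,"tx":0,"ty":0,"tz":-0.005,"wx":0,"wy":0,"wz":0},{"claw":0,"tx":0,"ty":0,"tz":-0.006,"wx":0,"wy":0,"wz":0},{"claw":0,"tx":0,"ty":0,"tz":-0.007,"wx":0,"wy":0,"wz":0},{"claw":0,"tx":0,"ty":0,"tz":-0.008,"wx":0,"wy":0,"wz":0},{"claw":0,"tx":0,"ty":0,"tz":-0.009,"wx":0,"wy":0,"wz":0},{"claw":0,"tx":0,"ty":0,"tz":-0.009,"wx":0,"wy":0,"wz":0},{"claw":0,"tx":0,"ty":0,"tz":-0.009,"wx":0,"wy":0,"wz":0},{"claw":0,"tx":0,"ty":0,"tz":-0.009,"wx":0,"wy":0,"wz":0}]'
```

```text
t: 18.8
ee_pos: [588.7, -121.5, 197.0]
tool_rot: [-89.9, -0.1, -93.5]
ft_force: [-2.7, 0.3, 9.8]
opening: 21.6
```

```bash
python3 -m inch '[{"claw":0,"tx":-0.001,"ty":0,"tz":-0.003,"wx":0,"wy":0,"wz":0},{"claw":0,"tx":-0.001,"ty":0,"tz":-0.005,"wx":0,"wy":0,"wz":0},{"claw":0,"tx":-0.001,"ty":0,"tz":-0.007,"wx":0,"wy":0,"wz":0},{"claw":0,"tx":-0.001,"ty":0,"tz":-0.009,"wx":0,"wy":0,"wz":0},{"claw":0,"tx":-0.001,"ty":0,"tz":-0.011,"wx":0,"wy":0,"wz":0},{"claw":0,"tx":-0.001,"ty":0,"tz":-0.013,"wx":0,"wy":0,"wz":0},{"claw":0,"tx":-0.001,"ty":0,"tz":-0.015,"wx":0,"wy":0,"wz":0},{"claw":0,"tx":-0.001,"ty":0,"tz":-0.017,"wx":0,"wy":0,"wz":0},{"claw":0,"tx":-0.001,"ty":0,"tz":-0.018,"wx":0,"wy":0,"wz":0},{"claw":0,"tx":-0.001,"ty":0,"tz":-0.018,"wx":0,"wy":0,"wz":0}]'; python3 -c "
from h import *
s,c=cap('scene')
crop(c,170,110,270,210,6,'s10.png')"
```

```text
t: 20.05
ee_pos: [588.5, -121.4, 191.0]
tool_rot: [-89.9, -0.1, -93.5]
ft_force: [-2.5, -0.1, 8.8]
opening: 21.8
```

View pics/s10.png

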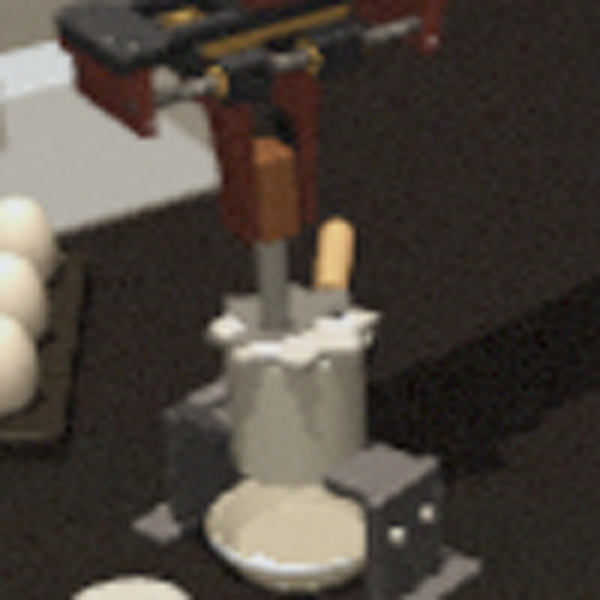

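```bash
python3 -m inch '[{"claw":0,"tx":-0.001,"ty":0,"tz":-0.003,"wx":0,"wy":0,"wz":0},{"claw":0,"tx":-0.001,"ty":0,"tz":-0.006,"wx":0,"wy":0,"wz":0},{"claw":0,"tx":-0.001,"ty":0,"tz":-0.009,"wx":0,"wy":0,"wz":0},{"claw":0,"tx":-0.001,"ty":0,"tz":-0.012,"wx":0,"wy":0,"wz":0},{"claw":0,"tx":-0.001,"ty":0,"tz":-0.015,"wx":0,"wy":0,"wz":0},{"claw":0,"tx":-0.001,"ty":0,"tz":-0.018,"wx":0,"wy":0,"wz":0},{"claw":0,"tx":-0.001,"ty":0,"tz":-0.021,"wx":0,"wy":0,"wz":0},{"claw":0,"tx":-0.001,"ty":0,"tz":-0.024,"wx":0,"wy":0,"wz":0},{"claw":0,"tx":-0.001,"ty":0,"tz":-0.026,"wx":0,"wy":0,"wz":0},{"claw":0,"tx":-0.001,"ty":0,"tz":-0.027,"wx":0,"wy":0,"wz":0}]'
```

```text
t: 21.35
ee_pos: [588.4, -121.4, 181.4]
tool_rot: [-89.8, -0.1, -93.5]
ft_force: [-2.8, 0.5, 9.2]
opening: 21.7
```

```bash
python3 -m inch '[{"claw":0,"tx":-0.001,"ty":0,"tz":-0.003,"wx":0,"wy":0,"wz":0},{"claw":0,"tx":-0.001,"ty":0,"tz":-0.006,"wx":0,"wy":0,"wz":0},{"claw":0,"tx":-0.001,"ty":0,"tz":-0.009,"wx":0,"wy":0,"wz":0},{"claw":0,"tx":-0.001,"ty":0,"tz":-0.012,"wx":0,"wy":0,"wz":0},{"claw":0,"tx":-0.001,"ty":0,"tz":-0.015,"wx":0,"wy":0,"wz":0},{"claw":0,"tx":-0.001,"ty":0,"tz":-0.017,"wx":0,"wy":0,"wz":0},{"claw":0,"tx":-0.001,"ty":0,"tz":-0.019,"wx":0,"wy":0,"wz":0},{"claw":0,"tx":-0.001,"ty":0,"tz":-0.021,"wx":0,"wy":0,"wz":0},{"claw":0,"tx":-0.001,"ty":0,"tz":-0.022,"wx":0,"wy":0,"wz":0},{"claw":0,"tx":-0.001,"ty":0,"tz":-0.023,"wx":0,"wy":0,"wz":0}]'; python3 -c "
from h import *
s,c=cap('scene')
crop(c,170,110,270,210,6,'s11.png')"
```

```text
t: 22.6
ee_pos: [588.1, -121.5, 173.2]
tool_rot: [-89.8, -0.2, -93.5]
ft_force: [-3.0, 0.5, 8.7]
opening: 21.3
```

View pics/s11.png

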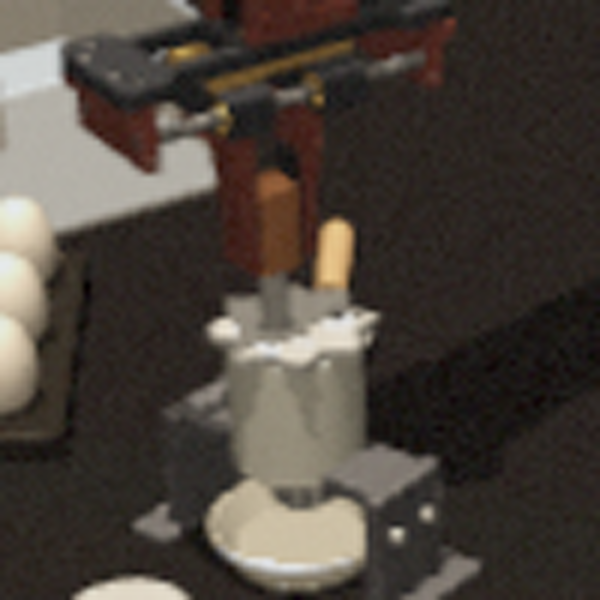

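```bash
python3 -m inch '[{"claw":0,"tx":-0.001,"ty":0,"tz":-0.003,"wx":0,"wy":0,"wz":0},{"claw":0,"tx":-0.001,"ty":0,"tz":-0.005,"wx":0,"wy":0,"wz":0},{"claw":0,"tx":-0.001,"ty":0,"tz":-0.007,"wx":0,"wy":0,"wz":0},{"claw":0,"tx":-0.001,"ty":0,"tz":-0.009,"wx":0,"wy":0,"wz":0},{"claw":0,"tx":-0.001,"ty":0,"tz":-0.011,"wx":0,"wy":0,"wz":0},{"claw":0,"tx":-0.001,"ty":0,"tz":-0.013,"wx":0,"wy":0,"wz":0},{"claw":0,"tx":-0.001,"ty":0,"tz":-0.015,"wx":0,"wy":0,"wz":0},{"claw":0,"tx":-0.001,"ty":0,"tz":-0.017,"wx":0,"wy":0,"wz":0},{"claw":0,"tx":-0.001,"ty":0,"tz":-0.018,"wx":0,"wy":0,"wz":0},{"claw":0,"tx":-0.001,"ty":0,"tz":-0.018,"wx":0,"wy":0,"wz":0}]'; python3 -c "
from h import *
s,c=cap('scene')
crop(c,170,110,270,210,6,'s12.png')"
```

```text
t: 23.9
ee_pos: [587.7, -121.5, 165.8]
tool_rot: [-89.8, -0.2, -93.5]
ft_force: [0.1, -0.4, -2.5]
opening: 21.7
```

View pics/s12.png

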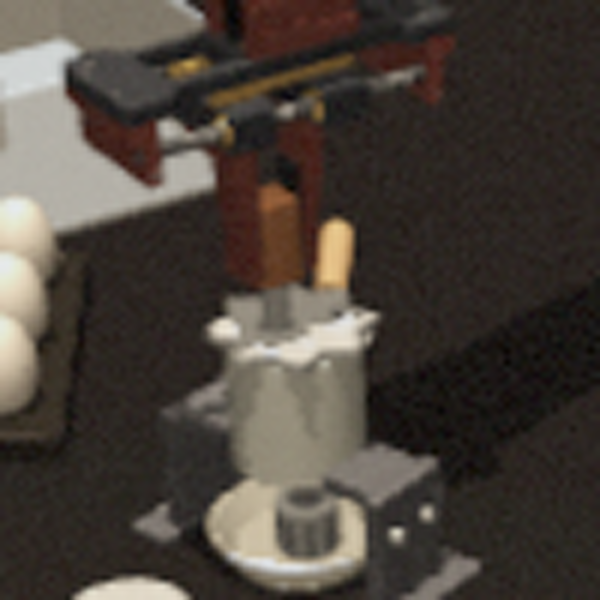

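```bash
python3 -m inch '[{"claw":0,"tx":0.001,"ty":0,"tz":0.015,"wx":0,"wy":0,"wz":0},{"claw":0,"tx":0.001,"ty":0,"tz":0.04,"wx":0,"wy":0,"wz":0},{"claw":0,"tx":0.001,"ty":0,"tz":0.08,"wx":0,"wy":0,"wz":0},{"claw":0,"tx":0.001,"ty":0,"tz":0.13,"wx":0,"wy":0,"wz":0},{"claw":0,"tx":0.001,"ty":0,"tz":0.18,"wx":0,"wy":0,"wz":0},{"claw":0,"tx":0.001,"ty":0,"tz":0.23,"wx":0,"wy":0,"wz":0},{"claw":0,"tx":0.001,"ty":0,"tz":0.28,"wx":0,"wy":0,"wz":0},{"claw":0,"tx":0.001,"ty":0,"tz":0.31,"wx":0,"wy":0,"wz":0},{"claw":0,"tx":0.001,"ty":0,"tz":0.325,"wx":0,"wy":0,"wz":0},{"claw":0,"tx":0.001,"ty":0,"tz":0.325,"wx":0,"wy":0,"wz":0}]'; python3 -c "
from h import *
s,c=cap('wrist');print(s['ee_pos'],s['tool_rot'],s['ft_force'])
crop(c,200,110,320,200,6,'w13c.png')
s,c=cap('scene')
crop(c,170,110,270,210,6,'s13.png')"
```

```text
t: 25.2
ee_pos: [588.1, -121.5, 296.0]
tool_rot: [-89.8, -0.2, -93.5]
ft_force: [0.9, 1.2, -1.5]
opening: 21.9
[ 588.09298639 -121.5318099   296.00725242] [-89.78613922  -0.16506242 -93.48295911] [ 0.91812173  1.2401372  -1.53965491]
```

View pics/s13.png

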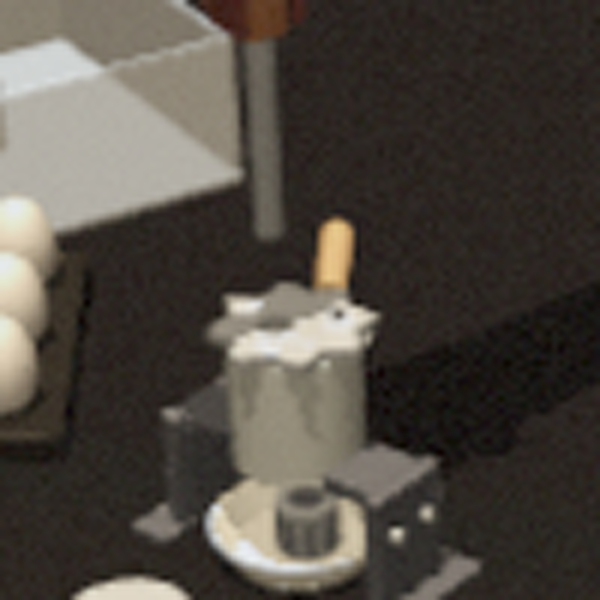

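View pics/w13c.png

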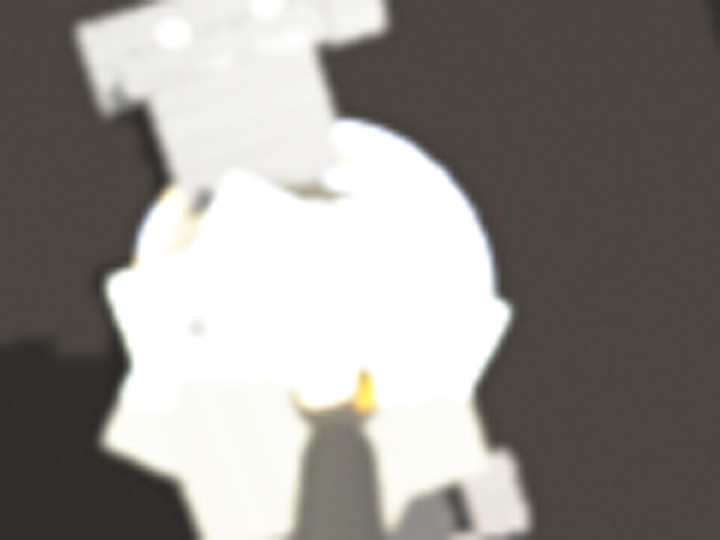

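```bash
python3 -m inch '[{"claw":0,"tx":-0.02,"ty":0.07,"tz":0,"wx":0,"wy":0,"wz":0},{"claw":0,"tx":-0.06,"ty":0.2,"tz":0,"wx":0,"wy":0,"wz":0},{"claw":0,"tx":-0.1,"ty":0.33,"tz":0,"wx":0,"wy":0,"wz":0},{"claw":0,"tx":-0.14,"ty":0.46,"tz":0,"wx":0,"wy":0,"wz":0},{"claw":0,"tx":-0.17,"ty":0.57,"tz":0,"wx":0,"wy":0,"wz":0},{"claw":0,"tx":-0.19,"ty":0.63,"tz":0,"wx":0,"wy":0,"wz":0},{"claw":0,"tx":-0.195,"ty":0.66,"tz":0,"wx":0,"wy":0,"wz":0},{"claw":0,"tx":-0.195,"ty":0.66,"tz":0,"wx":0,"wy":0,"wz":0},{"claw":0,"tx":-0.195,"ty":0.66,"tz":0,"wx":0,"wy":0,"wz":0},{"claw":0,"tx":-0.195,"ty":0.66,"tz":0,"wx":0,"wy":0,"wz":0}]'; python3 -c "
from h import *
s,c=cap('wrist');s,c=cap('wrist');s,c=cap('wrist');e=s['ee_pos'];print(e,s['tool_rot'],s['ft_force'])
crop(c,200,130,320,220,6,'w14c.png')
R=rpy(s['tool_rot'])
k=lambda p:((p-[200,130])*6+2.5).round()
print('rim pred',k(proj(s,c,e+R@[-6,109.5,0])),'axis',k(proj(s,c,e+R@[0,109.5,0])),'hole pred',k(proj(s,c,[509.9,143,46])))
g=c['image'][170:190,250:265,:].astype(int); print(g[:,6:9,2].mean(1).round()); 
"
```

```text
t: 26.55
ee_pos: [510.2, 141.2, 295.0]
tool_rot: [-89.9, -0.2, -93.6]
ft_force: [-0.0, 0.3, -0.8]
opening: 21.4
[510.06761867 141.64387901 295.12852404] [-89.86307951  -0.16217377 -93.55867688] [ 0.19852915 -0.40267076 -0.96871321]
rim pred [344. 302.] axis [344. 336.] hole pred [339. 199.]
[251. 249. 243. 241. 241. 242. 242. 242. 241. 233. 210. 181. 171. 169.
 170. 170. 169. 169. 169. 169.]
```

View pics/w14c.png

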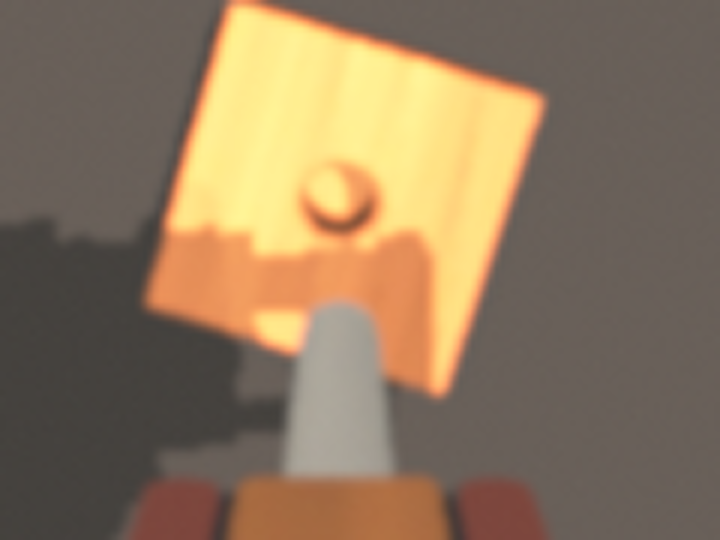

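```bash
python3 -m inch '[{"claw":0,"tx":0,"ty":0.002,"tz":-0.03,"wx":0,"wy":0,"wz":0},{"claw":0,"tx":0,"ty":0.002,"tz":-0.09,"wx":0,"wy":0,"wz":0},{"claw":0,"tx":0,"ty":0.002,"tz":-0.16,"wx":0,"wy":0,"wz":0},{"claw":0,"tx":0,"ty":0.002,"tz":-0.23,"wx":0,"wy":0,"wz":0},{"claw":0,"tx":0,"ty":0.002,"tz":-0.29,"wx":0,"wy":0,"wz":0},{"claw":0,"tx":0,"ty":0.002,"tz":-0.32,"wx":0,"wy":0,"wz":0},{"claw":0,"tx":0,"ty":0.002,"tz":-0.332,"wx":0,"wy":0,"wz":0},{"claw":0,"tx":0,"ty":0.002,"tz":-0.332,"wx":0,"wy":0,"wz":0},{"claw":0,"tx":0,"ty":0.002,"tz":-0.332,"wx":0,"wy":0,"wz":0},{"claw":0,"tx":0,"ty":0.002,"tz":-0.332,"wx":0,"wy":0,"wz":0}]'; python3 -c "
from h import *
s,c=cap('wrist');e=s['ee_pos'];print(e,s['tool_rot'],s['ft_force'])
crop(c,200,130,320,220,6,'w15c.png')
"
```

```text
t: 27.95
ee_pos: [510.4, 142.7, 163.0]
tool_rot: [-89.8, -0.1, -93.5]
ft_force: [1.2, 0.4, -1.5]
opening: 21.9
[510.35568788 142.73353931 162.97502192] [-89.7954869   -0.14484605 -93.54744173] [ 1.21886437  0.37649292 -1.51641896]
```

View pics/w15c.png

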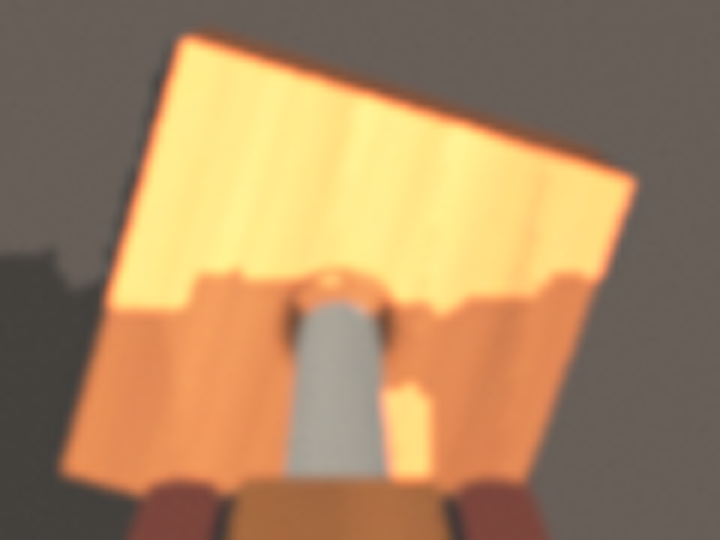

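```bash
python3 -m inch '[{"claw":0,"tx":0,"ty":0,"tz":-0.01,"wx":0,"wy":0,"wz":0},{"claw":0,"tx":0,"ty":0,"tz":-0.02,"wx":0,"wy":0,"wz":0},{"claw":0,"tx":0,"ty":0,"tz":-0.03,"wx":0,"wy":0,"wz":0},{"claw":0,"tx":0,"ty":0,"tz":-0.04,"wx":0,"wy":0,"wz":0},{"claw":0,"tx":0,"ty":0,"tz":-0.05,"wx":0,"wy":0,"wz":0},{"claw":0,"tx":0,"ty":0,"tz":-0.065,"wx":0,"wy":0,"wz":0},{"claw":0,"tx":0,"ty":0,"tz":-0.08,"wx":0,"wy":0,"wz":0},{"claw":0,"tx":0,"ty":0,"tz":-0.095,"wx":0,"wy":0,"wz":0},{"claw":0,"tx":0,"ty":0,"tz":-0.105,"wx":0,"wy":0,"wz":0},{"claw":0,"tx":0,"ty":0,"tz":-0.112,"wx":0,"wy":0,"wz":0}]'
```

```text
t: 29.25
ee_pos: [510.2, 142.7, 117.8]
tool_rot: [-89.8, -0.2, -93.5]
ft_force: [0.2, 1.1, -0.3]
opening: 21.8
```

Last 2 mm, then feel for the floor.

```bash
python3 -m inch '[{"claw":0,"tx":0,"ty":0,"tz":-0.001,"wx":0,"wy":0,"wz":0},{"claw":0,"tx":0,"ty":0,"tz":-0.002,"wx":0,"wy":0,"wz":0},{"claw":0,"tx":0,"ty":0,"tz":-0.003,"wx":0,"wy":0,"wz":0},{"claw":0,"tx":0,"ty":0,"tz":-0.004,"wx":0,"wy":0,"wz":0},{"claw":0,"tx":0,"ty":0,"tz":-0.005,"wx":0,"wy":0,"wz":0},{"claw":0,"tx":0,"ty":0,"tz":-0.006,"wx":0,"wy":0,"wz":0},{"claw":0,"tx":0,"ty":0,"tz":-0.007,"wx":0,"wy":0,"wz":0},{"claw":0,"tx":0,"ty":0,"tz":-0.007,"wx":0,"wy":0,"wz":0},{"claw":0,"tx":0,"ty":0,"tz":-0.007,"wx":0,"wy":0,"wz":0},{"claw":0,"tx":0,"ty":0,"tz":-0.007,"wx":0,"wy":0,"wz":0}]'
```

```text
t: 30.5
ee_pos: [510.3, 142.8, 115.5]
tool_rot: [-89.8, -0.2, -93.5]
ft_force: [-0.7, -0.3, 5.6]
opening: 21.8
```

Floor contact (5.6 N at the original height). Release, opening gradually.

```bash
python3 -m inch '[{"claw":0.25,"tx":0,"ty":0,"tz":0,"wx":0,"wy":0,"wz":0},{"claw":0.27,"tx":0,"ty":0,"tz":0,"wx":0,"wy":0,"wz":0},{"claw":0.3,"tx":0,"ty":0,"tz":0,"wx":0,"wy":0,"wz":0},{"claw":0.35,"tx":0,"ty":0,"tz":0,"wx":0,"wy":0,"wz":0},{"claw":0.45,"tx":0,"ty":0,"tz":0,"wx":0,"wy":0,"wz":0},{"claw":0.55,"tx":0,"ty":0,"tz":0,"wx":0,"wy":0,"wz":0},{"claw":0.7,"tx":0,"ty":0,"tz":0,"wx":0,"wy":0,"wz":0},{"claw":0.8,"tx":0,"ty":0,"tz":0,"wx":0,"wy":0,"wz":0},{"claw":0.9,"tx":0,"ty":0,"tz":0,"wx":0,"wy":0,"wz":0},{"claw":0.9,"tx":0,"ty":0,"tz":0,"wx":0,"wy":0,"wz":0}]'
python3 -m inch '[{"claw":0.9,"tx":0,"ty":0,"tz":0.02,"wx":0,"wy":0,"wz":0},{"claw":0.9,"tx":0,"ty":0,"tz":0.06,"wx":0,"wy":0,"wz":0},{"claw":0.9,"tx":0,"ty":0,"tz":0.12,"wx":0,"wy":0,"wz":0},{"claw":0.9,"tx":0,"ty":0,"tz":0.2,"wx":0,"wy":0,"wz":0},{"claw":0.9,"tx":0,"ty":0,"tz":0.28,"wx":0,"wy":0,"wz":0},{"claw":0.9,"tx":0,"ty":-0.05,"tz":0.35,"wx":0,"wy":0,"wz":0},{"claw":0.9,"tx":0,"ty":-0.12,"tz":0.37,"wx":0,"wy":0,"wz":0},{"claw":0.9,"tx":0,"ty":-0.16,"tz":0.37,"wx":0,"wy":0,"wz":0},{"claw":0.9,"tx":0,"ty":-0.16,"tz":0.37,"wx":0,"wy":0,"wz":0},{"claw":0.9,"tx":0,"ty":-0.16,"tz":0.37,"wx":0,"wy":0,"wz":0}]'
python3 m.py; python3 -c "
from h import *
s,c=cap('scene');crop(c,150,120,350,270,4,'s20.png')
s,c=cap('top','t20.png')
a=cv2.imread('pics/top0.png').astype(int);d=np.abs(a-c['image']).max(2)>60
print('changed top px bbox',[(st[:4]).tolist() for st in cv2.connectedComponentsWithStats(d.astype(np.uint8))[2][1:] if st[4]>15])"
```

```text
t: 31.75
ee_pos: [510.3, 142.8, 115.5]
tool_rot: [-89.8, -0.2, -93.5]
ft_force: [0.4, -0.1, -0.3]
opening: 78.4
t: 33.0
ee_pos: [510.0, 79.8, 263.2]
tool_rot: [-89.8, -0.1, -93.5]
ft_force: [0.4, 0.0, -0.7]
opening: 78.9
[509.97816884  79.77055647 263.24188867] [-89.83790269  -0.12831519 -93.49015619]
handle ((365.5, 365.5), (115.0, 111.0), 90.0) [510.  142.8 156. ] [21.3 21.7 21.7] -3.4
holder ((365.9915771484375, 358.525634765625), (316.8626708984375, 319.43133544921875), 18.23940086364746) [509.1 142.2  46. ] [84.1 83.7 85.6] 66.1
changed top px bbox [[118, 155, 145, 229], [207, 161, 21, 16], [224, 180, 4, 9], [188, 210, 9, 8], [240, 260, 5, 16], [236, 364, 59, 20]]
```

View pics/s20.png

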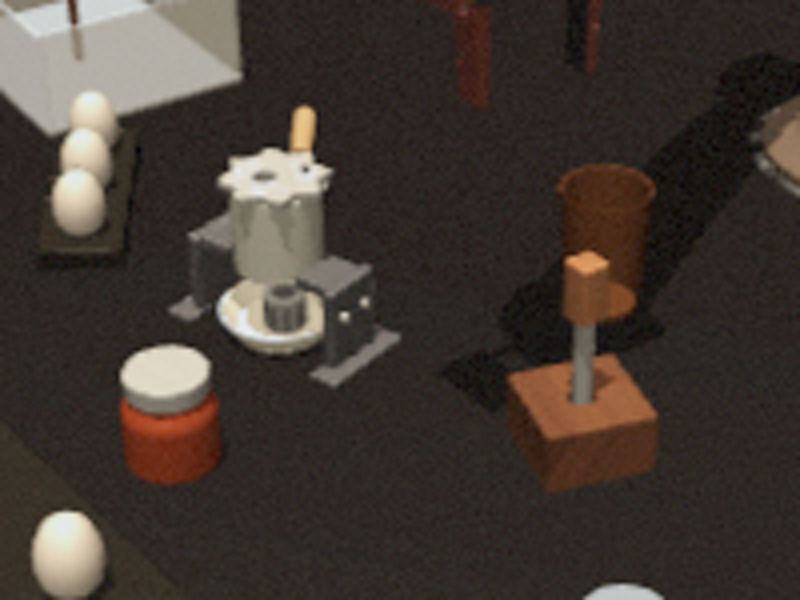

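View pics/t20.png

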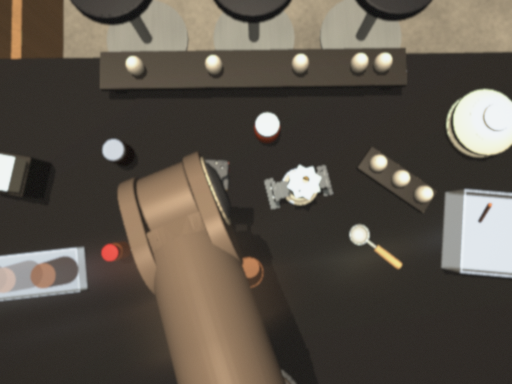

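Run:
```python
from h import *
s,c=cap('scene')
f=lambda p:(150+(p[0]+.5)/4-.5,120+(p[1]+.5)/4-.5)
print('burr top',cast(s,c,f((285,290)),33),'dish rim pts',[cast(s,c,f(p),20).round(0) for p in ((218,305),(275,352))], 'ctr exp grinder ~',(580.9,-116.5))
print(r.finish_job())
```

```text
burr top [ 575.4808667  -118.76946224   33.        ] dish rim pts [array([ 616., -152.,   20.]), array([620., -71.,  20.])] ctr exp grinder ~ (580.9, -116.5)
the job is handed in; nothing more can be done
None
```

The job is done and handed in at about 33 s of the 72 s allowed; no verdict came back. I took the rod from its stand and found the gate hole by sight with the wrist camera, at about (588, −122). I pressed the burr out with the wrist force showing 9–10 N upward at each reading, lifted the rod out, and set it back in its stand.

**Last checks before handing in:**
- **Burr:** it stands upright in the dish, with its centre about 6 mm from the bore's axis. I did not work out a separate centre for the dish; it looked unmoved in the pictures.
- **Rod:** it stands upright in its hole. I felt the hole's floor at the original height (5.6 N), and the handle is back within 0.5 mm of its first measured position.
- **Bystanders:** those visible in the top view look unmoved. The top-view comparison only picked out the area around the arm and its shadow. The tumbler is partly hidden by the arm there, but looks in place in the scene view.
- **Gripper:** it is open and clear of everything.

**Measurements that disagreed:**
- **Hole offset:** the first view put the hole 8.8 mm from the centre of the gate's outline, not 7.5 mm. It also read about 1.4 mm less far in −y than the close-up, and I followed the close-up.
- **Side force:** a sideways force of 2–3 N showed while I was pressing. It was gone once the burr dropped.

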